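Move up the row of watches on the pick-up rail

ROBOT

A 7-joint arm with a two-finger parallel gripper is mounted at the origin on the work surface. World frame = base frame: x ahead of the robot, y to its left, z up, the work surface at z = 0. Lengths are in m, angles in rad, forces in N, time in s.
With the tool pointing down it reaches from about 0.425 to 0.925 m from the base axis. Payload 6.8 kg.
Tool frame: the origin (TCP) lies midway between the tips of the shut fingers; the grasp point (between the pads) lies 19 mm behind it; z points along the fingers, y is the line along which they close (so a half turn about z gives the same grasp; the last joint's range is limited). The gripper opens to 85 mm and grips with 20 to 120 N. Pads are 22 mm wide; open, the fingers measure 114 mm over their backs; the gripper's body (76 mm by 85 mm) begins 54 mm behind the grasp point. The pads swing forward as they close: fully open they stand 13 mm farther back than shut.
Start: joints at [-1.456, 0.477, 0.022, 1.555, -0.011, 1.109, -0.083], TCP at [0.149, 0.658, 0.206] pointing down, gripper open.
Joint ranges: [-2.96, 2.96], [-0.34, 2.1], [-1.41, 1.46], [0.24, 2.44], [-1.37, 4.51], [0.17, 1.92], [-2.96, 2.96]. Speed limits (rad/s): [2.39, 2.39, 3.14, 3.14, 3.14, 3.14, 3.14].

INTERFACE

Orientations are given as a rotation vector (axis times angle).
In Python, from bench import r gives the robot as it stands.
- The arm moves only by the tool servo_tool, never from a script. Its arguments are lists of equal length, an entry for each row: "turn": the turn, a rotation vector about the world's x, y, z in units of 5 degrees (1.0 is 5 degrees), a list of three; "slide": the shift along the world's x, y, z in units of 30 mm (1.0 is 30 mm), a list of three; "hand": the opening, from 0 (shut) to 1 (fully open). In form: {"turn": [[rx, ry, rz], ...], "slide": [[dx, dy, dz], ...], "hand": [hand, ...]}. A call has 1 to 8 rows; each row is the pose to reach, as a shift and turn from the pose commanded when the call began; what a row does not reach only later rows make up. A row lasts 1/8 s, in which the tool goes at most 62.5 mm and 10.7 degrees, less where a joint would pass 70% of its speed; a pose out of reach is approached as far as the arm can. A call with a gripper value outside its range is refused whole. The fingers move at their own pace and stop on an object; "squeeze" is the grip in N (left out, the last holds). Time passes only in rows, so rows that repeat a pose let the fingers close. It gives the time, the measured TCP pose, the force, the opening and the grip force at its end, in the units of the state.
- r.get_obs(): the state, without advancing time (a new reading comes with each control period).
- r.grab_frame(name): name is "side" or "top"; returns (picture, depth): 420x560x3 uint8, red, green, blue; 420x560 float32, m along the optical axis (not along the pixel's ray), 0 where there is no reading.
- r.get_calibration(name): a dict with "fovy" (degrees; the focal length in pixels is half the picture's height over the tangent of half this angle, whatever the lens; pixels are square), "cx", "cy" (the principal point, pixels), "k1" (the pictures are not rectified: a ray, as slopes to the right and down, at radius r is drawn at 1 + k1 r^2 times it, then the intrinsics apply), "R" (3x3) and "t" (3): a world point X has camera coordinates R X + t. Camera axes: x right, y down, z forward; pixel columns grow to the right and rows downward; lengths in m; the calibration is good to about 2 mm. A picture is of the moment at which its call begins. get_calibration takes no time and is no camera call.
- r.hand_in(): hands the job in; it is judged then, once.
The state is a dict: "clock": time; "joints": joint angles; "qvel": joint speeds; "tau": joint torques, N m; "tcp_pos": TCP position; "orientation": TCP orientation; "contact_force": force on the tool from outside, world axes, zero at the start; "moment": the same for the moment, N m; "grip_width": finger opening in m; "gripper_force": force on a finger pad.
Only numpy, scipy, OpenCV 4.12 (cv2) and the standard library are available. Lean on these libraries where they do the work, as an engineer would, in place of code of your own. Each camera call takes 0.05 s, during which the arm holds its last target. There are 200 camera calls.

TASK

The repaired watch at the head of the pick-up rail has been collected, so move the queue up: with the fingertips against the back of the last display block, push the row of four along the rail as one train until the first block rests against the rubber end stop and no gaps are left, then take the hand away. Push gently, without ramming the stop or letting the row come apart, and do not grip, lift or tip a block or touch the watches on top. Leave everything else on the bench where it is.

Things in the scene. Friction and masses are not known exactly. Their poses are not given: they have to be found in the camera images.
- rail: pick-up rail, fixed to the bench: aluminium U-channel on a dark wooden plinth (350 x 84 x 10 mm). Origin under the plinth's centre, on the bench; x runs along the channel from the row towards the end stop, y across, z up. Channel floor 13 mm above the bench, 54 mm wide inside; the two side lips are 3 mm thick and rise to 23 mm above the bench, 330 mm long. Open at the -x end
- stop_face (a point): centre of the face of the end stop's black rubber pad, 33 mm above the bench; the first block's end face comes to rest here
- stop: the end stop: an upright aluminium plate 52 wide, 49 mm above the bench, with a black rubber pad facing the row, on a foot clamped in the channel by a brass thumbscrew behind it (tight: it does not move). Origin on the channel floor, in the plane of the pad's face; x points along the rail, away from the row
- block_ivory: ivory display block: loose cushion, 40 long (its x, along the rail) x 50 wide x 40 mm high, 110 to 225 g with the watch strapped on top, sliding with friction about 0.6. Origin at the centre of its underside, x as the rail's x, z up. At the start the four stand in the rail in any order, touching, the last one's back 125 mm on the -x side of the rail's origin, the first 40 to 115 mm short of the stop
- block_wine: dark wine-red display block: loose cushion, 40 long (its x, along the rail) x 50 wide x 40 mm high, 110 to 225 g with the watch strapped on top, sliding with friction about 0.6. Origin at the centre of its underside, x as the rail's x, z up. At the start the four stand in the rail in any order, touching, the last one's back 125 mm on the -x side of the rail's origin, the first 40 to 115 mm short of the stop
- block_navy: navy-blue display block: loose cushion, 40 long (its x, along the rail) x 50 wide x 40 mm high, 110 to 225 g with the watch strapped on top, sliding with friction about 0.6. Origin at the centre of its underside, x as the rail's x, z up. At the start the four stand in the rail in any order, touching, the last one's back 125 mm on the -x side of the rail's origin, the first 40 to 115 mm short of the stop
- block_black: black display block: loose cushion, 40 long (its x, along the rail) x 50 wide x 40 mm high, 110 to 225 g with the watch strapped on top, sliding with friction about 0.6. Origin at the centre of its underside, x as the rail's x, z up. At the start the four stand in the rail in any order, touching, the last one's back 125 mm on the -x side of the rail's origin, the first 40 to 115 mm short of the stop
- watch_ivory: the wristwatch on the ivory block: 33 mm across, 8 mm thick, standing 48 mm above the channel floor; origin at the centre of its underside, on top of the block. Rides with the block; not to be touched
- watch_wine: the wristwatch on the dark wine-red block: 33 mm across, 8 mm thick, standing 48 mm above the channel floor; origin at the centre of its underside, on top of the block. Rides with the block; not to be touched
- watch_navy: the wristwatch on the navy-blue block: 33 mm across, 8 mm thick, standing 48 mm above the channel floor; origin at the centre of its underside, on top of the block. Rides with the block; not to be touched
- watch_black: the wristwatch on the black block: 33 mm across, 8 mm thick, standing 48 mm above the channel floor; origin at the centre of its underside, on top of the block. Rides with the block; not to be touched
- loupe: bystander: black eye loupe, 33 mm across, 28 high, standing loose beside the rail on its +y side; origin at the centre of its underside
- tin: bystander: round aluminium parts tin, 45 mm across, 20 high, loose, beside the rail on its -y side; origin under its centre
- screwdriver: bystander: watchmaker's screwdriver, 98 long, 9 mm thick, lying loose on the rail's -y side; origin under its middle
- bracelet_watch: bystander: wristwatch on an open steel bracelet lying flat, 154 x 36 x 9 mm; origin under its centre
- bezel_ring: bystander: brass bezel ring, 40 mm across, 5 high; origin under its centre
- red_tray: bystander: open dark-red tray with watch parts, 75 x 95 x 22 mm; origin under its centre
- pliers: bystander: small pliers with blue handles lying flat, 120 x 45 x 11 mm; origin under the pivot
Not all that is in view belongs to the job. What is shaped like the block_black but purple is not meant.

How it is judged:
At the end, for the whole second after the job is handed in: All four blocks sit in the channel, flat and at rest, the first against the end stop and the rest closed up behind it: each block's centre, so also the last one's, is within 3.5 block lengths (140 mm) of the stop's face with at most 4 mm to spare (x of each of block_ivory, block_wine, block_navy, block_black in the frame of stop above -0.144 m and z of block_ivory in the frame of rail between 0.01 and 0.016 m and y of block_ivory in the frame of rail between -0.006 and 0.006 m and angle between each of block_ivory, block_wine, block_navy, block_black's own z axis and vertical below 0.06 rad and linear speed of each of block_ivory, block_wine, block_navy, block_black below 0.01 m/s and z of block_wine in the frame of rail between 0.01 and 0.016 m and y of block_wine in the frame of rail between -0.006 and 0.006 m and z of block_navy in the frame of rail between 0.01 and 0.016 m and y of block_navy in the frame of rail between -0.006 and 0.006 m and z of block_black in the frame of rail between 0.01 and 0.016 m and y of block_black in the frame of rail between -0.006 and 0.006 m); the robot touches nothing.
It fails at once if a block is lifted out of the rail or carried (more than 10 mm up) or tipped (more than 0.3 rad) (z of any of block_ivory, block_wine, block_navy, block_black in the frame of rail above 0.023 m or angle between any of block_ivory, block_wine, block_navy, block_black's own z axis and vertical above 0.3 rad).
It fails at once if the row comes apart on the way: gaps of more than 12 mm in all (distance between any of block_wine, block_navy, block_black and block_ivory above 0.132 m or distance between any of block_navy, block_black and block_wine above 0.132 m or distance between block_black and block_navy above 0.132 m).
It fails at once if the row is rammed into or leaned on the end stop, or a block is squeezed or pushed too hard (more than 40 N on the stop, or between the fingers and a block) (contact force between stop and anything else above 40 N or contact force between any of block_ivory, block_wine, block_navy, block_black and the fingers above 40 N).
It fails at once if the robot touches a watch (contact force between any of watch_ivory, watch_wine, watch_navy, watch_black and the fingers above 0.5 N or contact force between any of watch_ivory, watch_wine, watch_navy, watch_black and the arm above 0.5 N).
It fails at once if something else on the bench is moved (more than 15 mm) (distance of any of loupe, tin, screwdriver, bracelet_watch, red_tray, pliers, bezel_ring from where it was at the start of the episode above 0.015 m).
It also fails if it takes over 40 s, if anything falls off the work surface, if the arm or the gripper's body presses on something with over 40 N, if the wrist force passes 120 N, or if a joint passes its speed limit or range.

## Working session

There is one attempt and no reset: what is moved stays moved. The work goes in short steps, Python scripts to look and compute and a tool call to move; the robot and the scene stay as the last step left them, time stands still between calls to the robot, and variables do not carry over. Pictures are saved under pics/ and viewed, at most 10 in all, crops included, and the job is handed in when it is done.

Besides the shell and the picture viewer there is one more tool, called after ">>>" as name(argument=value, ...) on one line, values as JSON. servo_tool: Moves the arm, as the interface text tells. Its arguments: {"type":"object","properties":{"turn":{"type":"array"},"slide":{"type":"array"},"hand":{"type":"array"},"squeeze":{"type":"number"}},"required":["turn","slide","hand"]}

```bash
mkdir -p pics
cat > h.py <<'E'
import numpy as np, cv2
from bench import r
def grab(n,tag):
    p,d=r.grab_frame(n); cv2.imwrite(f'pics/{tag}.png',cv2.cvtColor(p,cv2.COLOR_RGB2BGR)); np.save(f'pics/{tag}.npy',d); return p,d
def K(n):
    c=r.get_calibration(n); f=210/np.tan(np.radians(c['fovy'])/2)
    return c,np.array([[f,0,c['cx']],[0,f,c['cy']],[0,0,1]]),np.array([c['k1'],0,0,0,0.])
def ray(n,uv):
    c,k,D=K(n); q=cv2.undistortPoints(np.array(uv,float).reshape(-1,1,2),k,D)[:,0]
    R=np.array(c['R']);t=np.array(c['t']); return -R.T@t,np.c_[q,np.ones(len(q))]@R
def atz(n,uv,z):
    o,d=ray(n,uv); return o+d*((z-o[2])/d[:,2])[:,None]
def proj(n,X):
    c,k,D=K(n); return cv2.projectPoints(np.array(X,float).reshape(-1,1,3),cv2.Rodrigues(np.array(c['R']))[0],np.array(c['t'],float),k,D)[0][:,0]
E
python3 - <<'E'
from h import *
for n in('side','top'):
    grab(n,n+'0'); c=r.get_calibration(n); print(n,c['fovy'],c['k1'],-np.array(c['R']).T@np.array(c['t']))
print(r.get_obs())
E
```

```text
side 57.04781043246974 -0.06070301078413931 [0.25774575 0.61288512 0.80131101]
top 48.25414040778126 -0.1620310732797255 [ 0.45669655 -0.03225438  1.18414307]
{'clock': 0.1, 'joints': array([-1.45609035,  0.47769562,  0.02231224,  1.55632735, -0.01149316,
        1.10925012, -0.08309443]), 'qvel': array([ 0.00033497, -0.00242623, -0.0014177 , -0.00333957,  0.001081  ,
       -0.00124377, -0.00127791]), 'tau': array([ 3.80010781e-03, -5.97765326e+01,  1.61348216e+00, -2.81952524e+01,
        1.28401074e-02,  5.04674914e-03, -2.93112755e-06]), 'tcp_pos': array([0.14902672, 0.65778482, 0.20474764]), 'orientation': array([-3.49164217e-01, -3.12205806e+00,  2.43656352e-03]), 'contact_force': array([-0.26497725, -0.73811605, -0.71177954]), 'moment': array([0.00197811, 0.01722141, 0.04147435]), 'gripper_force': 0.0, 'grip_width': 0.08504631118307712}
```

View pics/top0.png

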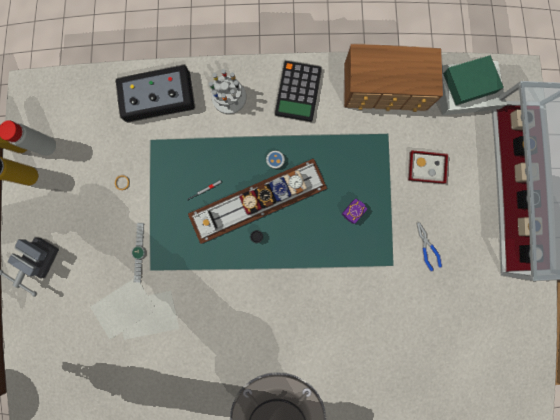

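View pics/side0.png

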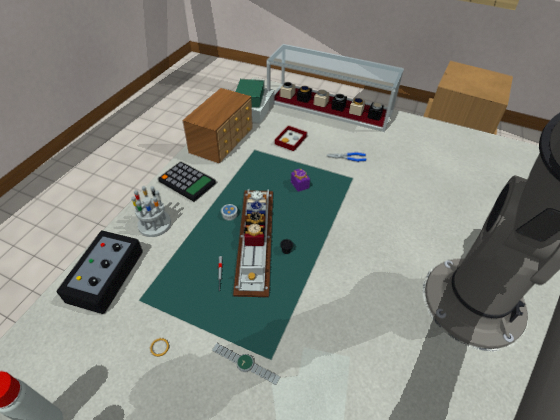

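The top view shows the rail from about (195,225) to (325,175), with the stop at the left end and a row of four: wine (249,203), black (266,196), navy (281,189) and ivory (297,182). The things it could be confused with are the purple block (355,211) and the blocks in the display case (right edge), neither of which is in the rail. Next is a close crop.

Run:
```python
from h import *
a=cv2.imread('pics/top0.png')[145:255,180:340]; cv2.imwrite('pics/topc.png',cv2.resize(a,None,fx=5,fy=5,interpolation=cv2.INTER_CUBIC))
a=cv2.imread('pics/side0.png')[180:300,190:350]; cv2.imwrite('pics/sidec.png',cv2.resize(a,None,fx=5,fy=5,interpolation=cv2.INTER_CUBIC))
print(atz('top',[[195,225],[325,175],[249,203],[297,182]],0.05), proj('side',[[0.149,0.658,0.2]]),proj('top',[[0,0,0],[0.149,0.658,0.2]]))
```

```text
[[ 0.49747463  0.19061156  0.05      ]
 [ 0.61270022 -0.12907955  0.05      ]
 [ 0.54835529  0.05738731  0.05      ]
 [ 0.59701879 -0.06042252  0.05      ]] [[343.69593583 646.06305095]] [[277.54262302 419.07668869]
 [ -9.9272285  376.21995783]]
```

View pics/topc.png

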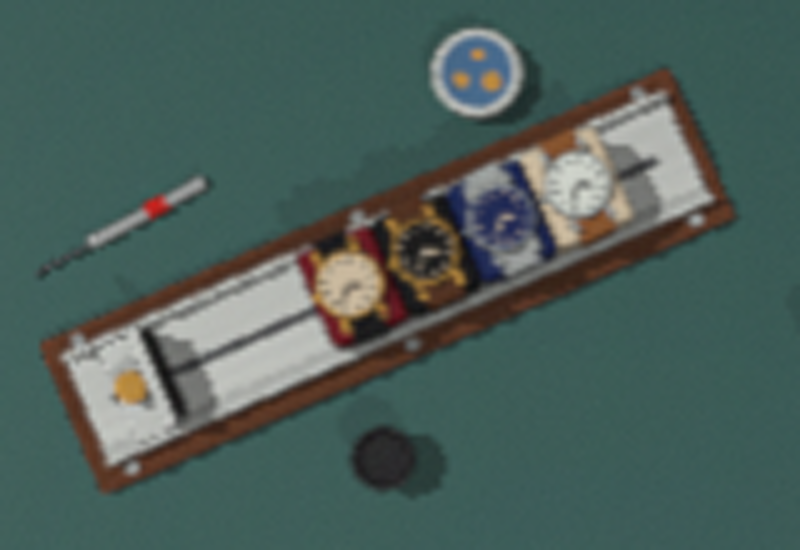

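View pics/sidec.png

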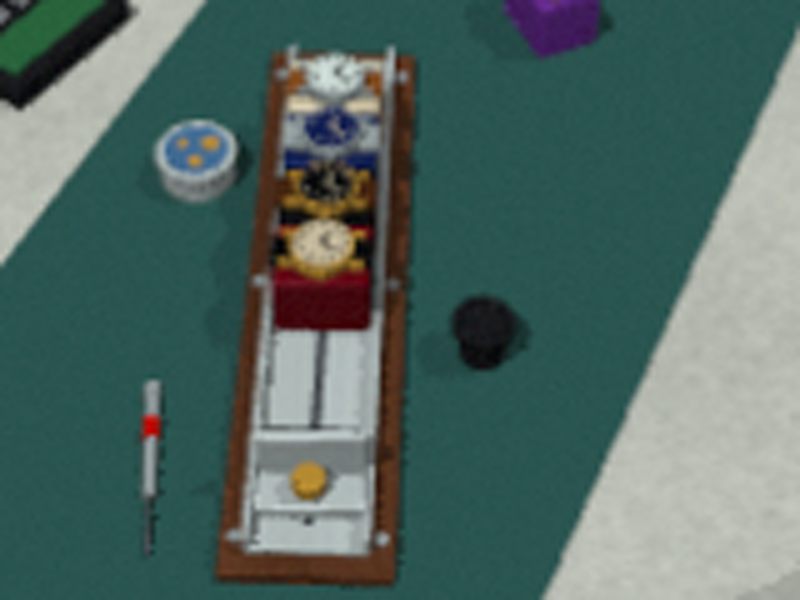

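The crops show the rail plinth corners at (42,342), (105,492), (738,214) and (668,68). The black pad edge runs (148,330)–(180,418), the wine front top edge (302,255)–(340,347), and the ivory back edge is near (632,215). The row to push is ivory, navy, black, wine, with ivory last. The purple block is well outside the rail.

```bash
cat >> h.py <<'E'
def rail():
    c=np.array([[42,342],[105,492],[738,214],[668,68]])/5+[179.6,144.6]
    P=atz('top',c,0.01)[:,:2]; T=np.array([[.175,-.042],[.175,.042],[-.175,.042],[-.175,-.042]])
    m=P.mean(0); q=((P-m)[:,0]+1j*(P-m)[:,1]); t=T[:,0]+1j*T[:,1]
    s=(q*t.conj()).sum(); return m,np.angle(s),P,abs(s)/(abs(t)**2).sum()
E
python3 - <<'E'
from h import *
m,a,P,s=rail(); print(m,a,np.degrees(a),s)
R=np.array([[np.cos(a),-np.sin(a)],[np.sin(a),np.cos(a)]])
L=lambda uv,z:(atz('top',np.array(uv)/5+[179.6,144.6],z)[:,:2]-m)@R
print('corners',(P-m)@R)
print('pad',L([[148,330],[180,418]],.049)); print('front',L([[302,255],[340,347]],.053)); print('ivory back',L([[632,215],[597,130]],.053)); print('loupe',L([[385,457]],.028))
for n,d in [('top',np.load('pics/top0.npy'))]:
  pts=m+np.array([[-.15,0],[-.115,0.02],[.05,0],[.04,0]])@R.T
  # depth-derived world heights along rail axis
  c,k,D=K(n); o,_=ray(n,[[0,0]])
  for x in np.arange(-.17,.17,.01):
    w=m+R@[x,0.019]; uv=proj(n,[[*w,.05]])[0]; o,dd=ray(n,[uv]); z=d[int(round(uv[1])),int(round(uv[0]))]; X=o+dd[0]*z; l=(X[:2]-m)@R; print('%.3f: x %.3f y %.3f z %.3f'%(x,*l,X[2]))
b=m+R@[-.125,0]; print('back',b,'dir',R[:,0])
E
```

```text
[0.55782186 0.03996044] 1.9635146871813118 112.50110458743926 0.991678242660536
corners [[ 0.17356847 -0.04143798]
 [ 0.17373802  0.04122774]
 [-0.17461401  0.0411603 ]
 [-0.17269247 -0.04095007]]
pad [[ 0.11644867 -0.02030656]
 [ 0.11894211  0.02551024]]
front [[ 0.03249624 -0.02300949]
 [ 0.03333973  0.02553466]]
ivory back [[-0.12196276  0.0238177 ]
 [-0.12329999 -0.02105861]]
loupe [[0.03596821 0.08224103]]
-0.170: x -0.176 y 0.015 z 0.004
-0.160: x -0.164 y 0.016 z 0.011
-0.150: x -0.154 y 0.016 z 0.015
-0.140: x -0.144 y 0.016 z 0.013
-0.130: x -0.133 y 0.016 z 0.018
-0.120: x -0.120 y 0.019 z 0.052
-0.110: x -0.110 y 0.019 z 0.053
-0.100: x -0.100 y 0.019 z 0.050
-0.090: x -0.090 y 0.019 z 0.053
-0.080: x -0.080 y 0.019 z 0.051
-0.070: x -0.070 y 0.019 z 0.053
-0.060: x -0.060 y 0.020 z 0.056
-0.050: x -0.050 y 0.019 z 0.046
-0.040: x -0.040 y 0.019 z 0.051
-0.030: x -0.030 y 0.019 z 0.055
-0.020: x -0.020 y 0.019 z 0.056
-0.010: x -0.010 y 0.019 z 0.050
0.000: x -0.000 y 0.019 z 0.051
0.010: x 0.010 y 0.020 z 0.057
0.020: x 0.020 y 0.019 z 0.054
0.030: x 0.030 y 0.019 z 0.052
0.040: x 0.042 y 0.015 z 0.011
0.050: x 0.053 y 0.016 z 0.012
0.060: x 0.063 y 0.016 z 0.017
0.070: x 0.073 y 0.015 z 0.010
0.080: x 0.084 y 0.016 z 0.012
0.090: x 0.094 y 0.016 z 0.012
0.100: x 0.104 y 0.016 z 0.013
0.110: x 0.115 y 0.016 z 0.011
0.120: x 0.121 y 0.018 z 0.041
0.130: x 0.135 y 0.016 z 0.017
0.140: x 0.144 y 0.017 z 0.023
0.150: x 0.156 y 0.016 z 0.013
0.160: x 0.167 y 0.015 z 0.009
back [ 0.60565952 -0.07552358] dir [-0.38270124  0.92387215]
```

Rail yaw is 112.5° with its origin at (0.558, 0.040). The gap to the stop is about 83 mm, and the back face of the row is at (0.606, −0.076). I'm moving around to behind the row, staying high.

>>> servo_tool(turn=[[0, 0, -1.4], [0, 0, -2.8], [0, 0, -4.2], [0, 0, -5.6], [0, 0, -7], [0, 0, -8.4], [0, 0, -9.7], [0, 0, -10.96]], slide=[[1.1, -1.4, 0], [2.2, -2.8, 0], [3.4, -4.2, 0], [4.5, -5.6, 0], [5.6, -7, 0], [6.8, -8.5, 0], [7.9, -9.9, 0], [9, -11.3, 0]], hand=[0.15, 0.15, 0.15, 0.15, 0.15, 0.15, 0.15, 0.15], squeeze=20)

```text
clock: 1.1
tcp_pos: [0.4199, 0.3177, 0.2055]
orientation: [-1.752, -2.608, 0.0]
contact_force: [-0.2, 1.1, -0.2]
grip_width: 0.0132
gripper_force: 0.0
```

>>> servo_tool(turn=[[0.2, 0.1, 0], [0.4, 0.2, 0], [0.6, 0.3, 0], [0.9, 0.4, 0], [1.2, 0.5, 0], [1.48, 0.61, 0], [1.48, 0.61, 0], [1.48, 0.61, 0]], slide=[[0.8, -1.7, 0], [1.6, -3.4, 0], [2.4, -5.1, 0], [3.2, -6.9, 0], [4, -8.7, 0], [4.8, -10.5, 0], [5.7, -12.3, 0], [6.5, -14, 0]], hand=[0.15, 0.15, 0.15, 0.15, 0.15, 0.15, 0.15, 0.15])

```text
clock: 2.1
tcp_pos: [0.6146, -0.1026, 0.2052]
orientation: [-1.681, -2.512, -0.117]
contact_force: [1.0, 0.6, -0.7]
grip_width: 0.0125
gripper_force: 0.0
```

>>> servo_tool(turn=[[0, 0, 0], [0, 0, 0], [0, 0, 0], [0, 0, 0], [0, 0, 0]], slide=[[0.47, -0.94, 0], [0.47, -0.94, -1.2], [0.47, -0.94, -2.4], [0.47, -0.94, -3.5], [0.47, -0.94, -3.5]], hand=[0.15, 0.15, 0.15, 0.15, 0.15])

```text
clock: 2.72
tcp_pos: [0.6259, -0.128, 0.0978]
orientation: [-1.678, -2.508, -0.114]
contact_force: [-0.4, -0.1, 1.0]
grip_width: 0.013
gripper_force: 0.0
```

Run:
```python
from h import *
grab('side','s1');p=r.get_obs()['tcp_pos'];print(p,proj('side',[p]))
a=cv2.imread('pics/s1.png')[130:290,180:390]; cv2.imwrite('pics/s1c.png',cv2.resize(a,None,fx=3.7,fy=3.7,interpolation=cv2.INTER_CUBIC))
m,an,_,_=rail();d=np.array([np.cos(an),np.sin(an)]);print('rail x,y',(p[:2]-m)@d,(p[:2]-m)@[-d[1],d[0]])
```

```text
[ 0.62745174 -0.12862868  0.09987338] [[257.82991981 164.52139068]]
rail x,y -0.18240223003009065 0.00019015863869284945
```

View pics/s1c.png

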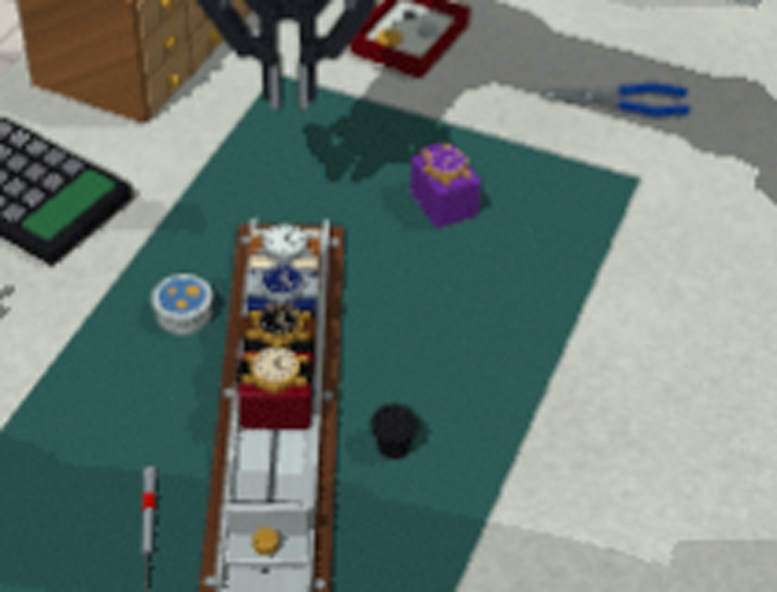

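The side crop shows the fingertips at about (288,105), in line with the rail and behind the ivory block, with nothing under the descent. Descending.

>>> servo_tool(turn=[[0, 0, 0], [0, 0, 0], [0, 0, 0], [0, 0, 0]], slide=[[0, 0, -1], [0, 0, -1.9], [0, 0, -2.43], [0, 0, -2.43]], hand=[0.15, 0.15, 0.15, 0.15])

```text
clock: 3.28
tcp_pos: [0.6282, -0.1288, 0.0278]
orientation: [-1.681, -2.512, -0.118]
contact_force: [0.4, -0.2, -0.2]
grip_width: 0.013
gripper_force: 0.0
```

Run:
```python
from h import *
grab('side','s2');o=r.get_obs();p=o['tcp_pos'];print(p,o['contact_force'],proj('side',[p]))
a=cv2.imread('pics/s2.png')[160:250,200:320]; cv2.imwrite('pics/s2c.png',cv2.resize(a,None,fx=6,fy=6,interpolation=cv2.INTER_CUBIC))
m,an,_,_=rail();d=np.array([np.cos(an),np.sin(an)]);print('rail x,y',(p[:2]-m)@d,(p[:2]-m)@[-d[1],d[0]])
```

```text
[ 0.62883098 -0.12908478  0.02860125] [ 0.27648051 -0.15282814  0.71735312] [[257.96986296 182.96563567]]
rail x,y -0.18335144483134524 -0.0009095361493425397
```

View pics/s2c.png

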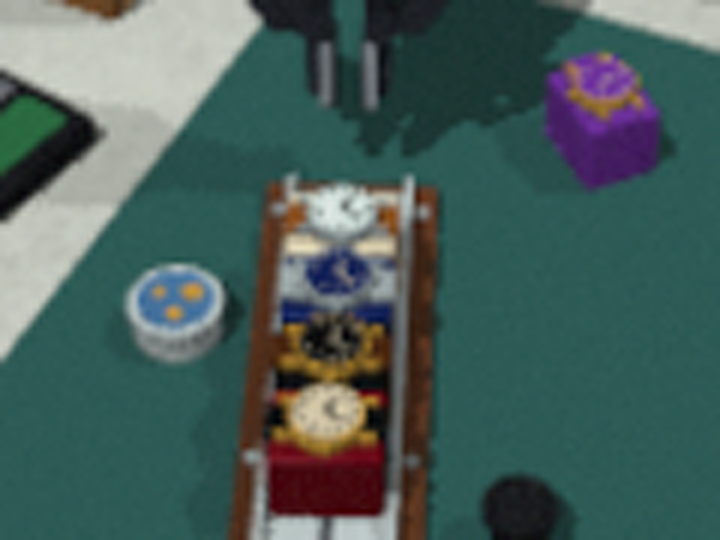

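The crop shows the tips at about (350,105), in line with the rail but a little higher than the projected TCP at (348,138). I'll check the real tip height with depth.

Run:
```python
from h import *
d=np.load('pics/s2.npy'); m,an,_,_=rail(); dx=np.array([np.cos(an),np.sin(an)]); dy=np.array([-dx[1],dx[0]])
for u in (254,262):
  for v in range(166,186,1):
    o,q=ray('side',[[u,v]]); X=o+q[0]*d[v,u]; print(u,v,'x %.3f y %.3f z %.3f'%((X[:2]-m)@dx,(X[:2]-m)@dy,X[2]))
c=[[-.175,-.042],[-.175,.042],[.175,-.042]]
print(proj('side',[[*(m+a*dx+b*dy),.01] for a,b in c]))
```

```text
254 166 x -0.180 y -0.010 z 0.096
254 167 x -0.181 y -0.011 z 0.091
254 168 x -0.180 y -0.011 z 0.089
254 169 x -0.177 y -0.011 z 0.087
254 170 x -0.179 y -0.011 z 0.082
254 171 x -0.180 y -0.011 z 0.077
254 172 x -0.179 y -0.011 z 0.074
254 173 x -0.176 y -0.011 z 0.073
254 174 x -0.178 y -0.011 z 0.068
254 175 x -0.177 y -0.011 z 0.066
254 176 x -0.178 y -0.011 z 0.061
254 177 x -0.176 y -0.011 z 0.058
254 178 x -0.238 y -0.017 z -0.002
254 179 x -0.229 y -0.016 z 0.002
254 180 x -0.224 y -0.016 z 0.002
254 181 x -0.221 y -0.016 z 0.002
254 182 x -0.216 y -0.015 z 0.002
254 183 x -0.213 y -0.015 z 0.001
254 184 x -0.207 y -0.015 z 0.002
254 185 x -0.204 y -0.015 z 0.000
262 166 x -0.181 y 0.012 z 0.096
262 167 x -0.181 y 0.012 z 0.092
262 168 x -0.182 y 0.012 z 0.087
262 169 x -0.181 y 0.012 z 0.085
262 170 x -0.183 y 0.012 z 0.079
262 171 x -0.180 y 0.012 z 0.079
262 172 x -0.179 y 0.012 z 0.076
262 173 x -0.178 y 0.012 z 0.073
262 174 x -0.179 y 0.012 z 0.068
262 175 x -0.179 y 0.012 z 0.064
262 176 x -0.178 y 0.012 z 0.061
262 177 x -0.178 y 0.012 z 0.058
262 178 x -0.235 y 0.008 z 0.002
262 179 x -0.230 y 0.008 z 0.002
262 180 x -0.227 y 0.009 z 0.000
262 181 x -0.221 y 0.009 z 0.002
262 182 x -0.217 y 0.009 z 0.002
262 183 x -0.213 y 0.009 z 0.001
262 184 x -0.209 y 0.009 z 0.001
262 185 x -0.201 y 0.010 z 0.004
[[244.02929804 189.20590757]
 [272.50555277 189.85733634]
 [232.59207449 293.42063869]]
```

Run:
```python
from h import *
m,an,_,_=rail(); dx=np.array([np.cos(an),np.sin(an)]); dy=np.array([-dx[1],dx[0]])
grab('top','t2')
for n,t in(('side','s2'),('top','t2')):
  d=np.load(f'pics/{t}.npy'); vv,uu=np.mgrid[0:420,0:560]; o,q=ray(n,np.c_[uu.ravel(),vv.ravel()]); X=o+q*d.ravel()[:,None]
  L=np.c_[(X[:,:2]-m)@dx,(X[:,:2]-m)@dy,X[:,2]]; k=(L[:,0]<-.13)&(L[:,0]>-.22)&(abs(L[:,1])<.04)&(L[:,2]>.02)&(L[:,2]<.2)&(d.ravel()>0)
  S=L[k]; U=uu.ravel()[k]; print(n,k.sum(),'minz',S[:,2].min() if k.any() else None)
  if n=='side':
    for u in np.unique(U): s=S[U==u]; print(u,np.round(s[s[:,2].argmin()],3),len(s))
  else:
    h=S[np.argsort(S[:,2])][:12]; print(np.round(h,3)); print(np.round(S.max(0),3))
print(r.get_obs())
```

```text
side 846 minz 0.02235988525781285
243 [-0.193 -0.039  0.156] 8
244 [-0.183 -0.038  0.104] 27
245 [-0.183 -0.036  0.104] 27
246 [-0.181 -0.033  0.102] 25
247 [-0.185 -0.03   0.103] 24
248 [-0.155 -0.028  0.023] 28
249 [-0.187 -0.025  0.097] 24
250 [-0.184 -0.022  0.096] 25
251 [-0.181 -0.02   0.069] 37
252 [-0.182 -0.017  0.061] 38
253 [-0.182 -0.014  0.061] 37
254 [-0.176 -0.011  0.058] 40
255 [-0.178 -0.009  0.057] 40
256 [-0.197 -0.007  0.055] 24
257 [-0.185 -0.002  0.132] 17
258 [-0.188  0.001  0.129] 17
259 [-0.187  0.004  0.13 ] 18
260 [-0.18   0.006  0.085] 21
261 [-0.177  0.009  0.058] 39
262 [-0.178  0.012  0.058] 39
263 [-0.18   0.014  0.063] 38
264 [-0.182  0.017  0.061] 38
265 [-0.188  0.02   0.068] 35
266 [-0.185  0.023  0.097] 24
267 [-0.183  0.026  0.102] 24
268 [-0.157  0.029  0.022] 32
269 [-0.183  0.031  0.099] 26
270 [-0.18   0.034  0.104] 26
271 [-0.182  0.037  0.103] 27
272 [-0.181  0.04   0.107] 21
top 41 minz 0.020236271914924275
[[-0.144 -0.027  0.02 ]
 [-0.131 -0.03   0.021]
 [-0.139 -0.029  0.021]
 [-0.133 -0.029  0.022]
 [-0.149 -0.027  0.022]
 [-0.152 -0.02
[... 170 characters left out ...]
 0.2  ]
{'clock': 3.375, 'joints': array([-0.13327693,  0.71085614,  0.44161385,  1.71733261, -0.51010929,
        0.91318207,  0.95973901]), 'qvel': array([-0.00203078, -0.00634686,  0.00119067, -0.00229903, -0.00189874,
       -0.0019757 ,  0.00083033]), 'tau': array([-8.24700831e-02, -6.10920525e+01,  9.68816936e+00, -2.01084495e+01,
       -2.56531416e-01,  4.91767600e-01,  2.53055376e-03]), 'tcp_pos': array([ 0.62919055, -0.12921527,  0.0290252 ]), 'orientation': array([-1.68196464, -2.51423338, -0.11884468]), 'contact_force': array([-0.43913538,  0.24219742,  0.16435475]), 'moment': array([-0.17711952, -0.07421092,  0.00994692]), 'gripper_force': 0.0, 'grip_width': 0.01278480529299634}
```

Depth says the tips sit about 28 mm above the reported TCP. I'll shut the fingers and measure again before getting close to the block.

>>> servo_tool(turn=[[0, 0, 0], [0, 0, 0], [0, 0, 0], [0, 0, 0]], slide=[[0, 0, 0], [0, 0, 0], [0, 0, 0], [0, 0, 0]], hand=[0, 0, 0, 0])

```text
clock: 3.88
tcp_pos: [0.6283, -0.1289, 0.0278]
orientation: [-1.681, -2.513, -0.118]
contact_force: [-0.3, 0.4, -0.3]
grip_width: -0.0002
gripper_force: 0.0
```

```bash
cat >> h.py <<'E'
def tips(tag):
  m,an,_,_=rail(); dx=np.array([np.cos(an),np.sin(an)]); dy=np.array([-dx[1],dx[0]])
  ob=r.get_obs(); p=ob['tcp_pos']; tx=(p[:2]-m)@dx; print('tcp rail %.4f %.4f z %.4f'%(tx,(p[:2]-m)@dy,p[2]),'F',np.round(ob['contact_force'],1),'w',round(ob['grip_width'],4),'t',ob['clock'])
  _,d=grab('side',tag); vv,uu=np.mgrid[0:420,0:560]; o,q=ray('side',np.c_[uu.ravel(),vv.ravel()]); X=o+q*d.ravel()[:,None]
  L=np.c_[(X[:,:2]-m)@dx,(X[:,:2]-m)@dy,X[:,2]]; k=(abs(L[:,0]-tx)<.03)&(abs(L[:,1])<.022)&(L[:,2]>.02)&(L[:,2]<.2)
  S=L[k];U=uu.ravel()[k]; print([tuple(map(float,np.round(S[U==u][S[U==u][:,2].argmin()],3))) for u in np.unique(U)])
E
python3 -c "
from h import *
tips('s3')"
```

```text
tcp rail -0.1829 -0.0005 z 0.0278 F [-0.3  0.4 -0.3] w -0.0002 t 3.875
[(-0.178, -0.021, 0.184), (-0.182, -0.021, 0.105), (-0.183, -0.019, 0.101), (-0.187, -0.016, 0.098), (-0.183, -0.014, 0.086), (-0.183, -0.012, 0.06), (-0.183, -0.009, 0.06), (-0.175, -0.005, 0.059), (-0.178, -0.003, 0.056), (-0.178, 0.0, 0.057), (-0.175, 0.003, 0.06), (-0.177, 0.006, 0.058), (-0.183, 0.008, 0.06), (-0.182, 0.011, 0.061), (-0.185, 0.015, 0.097), (-0.185, 0.017, 0.1), (-0.186, 0.02, 0.099)]
```

Even shut, the visible tips are at z≈0.058 while the TCP reads 0.028. I'll settle it with a gentle touch on the bench behind the rail.

>>> servo_tool(turn=[[0, 0, 0], [0, 0, 0], [0, 0, 0], [0, 0, 0], [0, 0, 0], [0, 0, 0], [0, 0, 0]], slide=[[0.15, -0.35, 0], [0.3, -0.7, 0], [0.3, -0.7, -0.2], [0.3, -0.7, -0.4], [0.3, -0.7, -0.6], [0.3, -0.7, -0.7], [0.3, -0.7, -0.7]], hand=[0, 0, 0, 0, 0, 0, 0])

```text
clock: 4.8
tcp_pos: [0.637, -0.1496, 0.0064]
orientation: [-1.68, -2.512, -0.117]
contact_force: [1.0, -0.2, 0.3]
grip_width: 0.0001
gripper_force: 0.0
```

```bash
python3 -c "
from h import *
tips('s4')"
```

```text
tcp rail -0.2054 -0.0006 z 0.0064 F [ 1.  -0.2  0.3] w 0.0001 t 4.8
[(-0.196, -0.02, 0.167), (-0.205, -0.021, 0.082), (-0.21, -0.019, 0.074), (-0.21, -0.016, 0.075), (-0.202, -0.013, 0.047), (-0.207, -0.011, 0.039), (-0.204, -0.008, 0.042), (-0.2, -0.004, 0.037), (-0.199, -0.001, 0.038), (-0.198, 0.002, 0.039), (-0.202, 0.004, 0.039), (-0.203, 0.007, 0.043), (-0.206, 0.01, 0.04), (-0.208, 0.013, 0.046), (-0.208, 0.016, 0.077), (-0.212, 0.019, 0.074), (-0.222, 0.021, 0.088)]
```

>>> servo_tool(turn=[[0, 0, 0], [0, 0, 0], [0, 0, 0], [0, 0, 0], [0, 0, 0]], slide=[[0, 0, -0.05], [0, 0, -0.1], [0, 0, -0.15], [0, 0, -0.2], [0, 0, -0.25]], hand=[0, 0, 0, 0, 0])

```text
clock: 5.48
tcp_pos: [0.6372, -0.1498, -0.0009]
orientation: [-1.681, -2.513, -0.118]
contact_force: [-0.0, 0.2, -0.1]
grip_width: -0.0002
gripper_force: 0.0
```

There was no contact at TCP z≈−0.001, so the images are right: the real tips are about 29 mm short of the reported TCP and now sit at z≈0.029, a good pushing height. I'm approaching the back of the row at this height.

>>> servo_tool(turn=[[0, 0, 0], [0, 0, 0], [0, 0, 0], [0, 0, 0], [0, 0, 0], [0, 0, 0], [0, 0, 0], [0, 0, 0]], slide=[[-0.1, 0.25, 0], [-0.2, 0.49, 0], [-0.31, 0.74, 0], [-0.41, 0.99, 0], [-0.51, 1.23, 0], [-0.61, 1.48, 0], [-0.71, 1.72, 0], [-0.77, 1.85, 0]], hand=[0, 0, 0, 0, 0, 0, 0, 0])

```text
clock: 6.48
tcp_pos: [0.614, -0.0937, -0.0008]
orientation: [-1.68, -2.513, -0.118]
contact_force: [0.3, 0.2, 0.3]
grip_width: 0.0001
gripper_force: 0.0
```

```bash
python3 -c "
from h import *
tips('s5')
a=cv2.imread('pics/s5.png')[160:250,200:320]; cv2.imwrite('pics/s5c.png',cv2.resize(a,None,fx=6,fy=6,interpolation=cv2.INTER_CUBIC))"
```

```text
tcp rail -0.1449 -0.0007 z -0.0008 F [0.3 0.2 0.3] w 0.0001 t 6.475
[(-0.135, -0.022, 0.162), (-0.115, -0.022, 0.053), (-0.148, -0.02, 0.072), (-0.116, -0.016, 0.057), (-0.147, -0.015, 0.066), (-0.144, -0.013, 0.037), (-0.142, -0.01, 0.04), (-0.14, -0.007, 0.042), (-0.141, -0.004, 0.041), (-0.14, -0.001, 0.046), (-0.142, 0.002, 0.04), (-0.141, 0.004, 0.041), (-0.142, 0.007, 0.04), (-0.144, 0.01, 0.035), (-0.145, 0.013, 0.038), (-0.122, 0.017, 0.052), (-0.123, 0.019, 0.051), (-0.145, 0.022, 0.073)]
```

View pics/s5c.png

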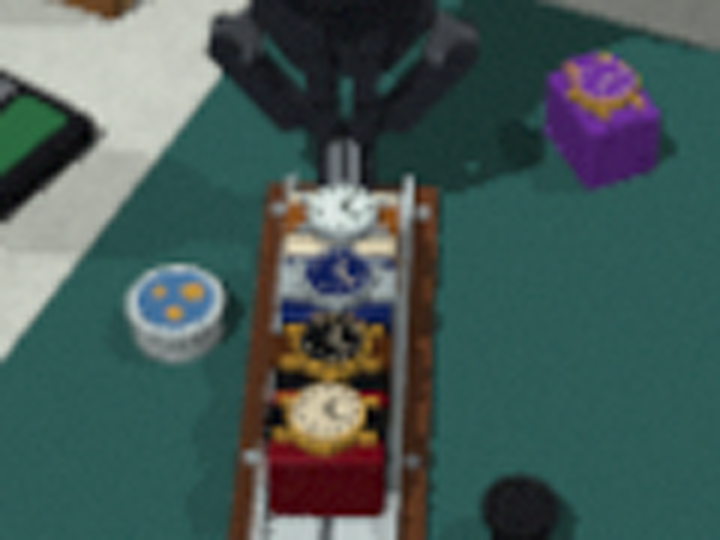

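The crop shows the shut tips just behind the ivory block at (345,165), centred, with the knuckles above and behind the watch. Creeping into contact.

>>> servo_tool(turn=[[0, 0, 0], [0, 0, 0], [0, 0, 0], [0, 0, 0], [0, 0, 0], [0, 0, 0], [0, 0, 0], [0, 0, 0]], slide=[[-0.04, 0.09, 0], [-0.08, 0.18, 0], [-0.11, 0.28, 0], [-0.15, 0.37, 0], [-0.17, 0.42, 0], [-0.19, 0.46, 0], [-0.21, 0.51, 0], [-0.23, 0.55, 0]], hand=[0, 0, 0, 0, 0, 0, 0, 0])

```text
clock: 7.52
tcp_pos: [0.6076, -0.079, -0.0007]
orientation: [-1.683, -2.514, -0.117]
contact_force: [1.6, -2.5, -1.2]
grip_width: 0.0004
gripper_force: 1.5
```

```bash
cat >> h.py <<'E'
def row(tag):
  # heights along rail from top camera at wide side of channel: front edge of row
  m,an,_,_=rail(); dx=np.array([np.cos(an),np.sin(an)]); dy=np.array([-dx[1],dx[0]])
  ob=r.get_obs(); p=ob['tcp_pos']; print('tcp rail %.4f %.4f z %.4f'%((p[:2]-m)@dx,(p[:2]-m)@dy,p[2]),'Frail',ob['contact_force'][:2]@dx,'t',ob['clock'])
  _,d=grab('top',tag); vv,uu=np.mgrid[0:420,0:560]; o,q=ray('top',np.c_[uu.ravel(),vv.ravel()]); X=o+q*d.ravel()[:,None]
  L=np.c_[(X[:,:2]-m)@dx,(X[:,:2]-m)@dy,X[:,2]]; k=(abs(L[:,1])<.02)&(L[:,2]>.043)&(L[:,2]<.066)&(L[:,0]<.112); print('row front %.4f'%L[k][:,0].max(),'back',L[k&(L[:,2]<.058)][:,0].min())
E
python3 -c "
from h import *
row('t6')"
```

```text
tcp rail -0.1290 -0.0005 z -0.0007 Frail -2.9070600817241337 t 7.525
row front 0.0389 back -0.6932555467137097
```

Contact made (−2.9 N). Pushing steadily at 40 mm/s.

>>> servo_tool(turn=[[0, 0, 0], [0, 0, 0], [0, 0, 0], [0, 0, 0], [0, 0, 0], [0, 0, 0], [0, 0, 0], [0, 0, 0]], slide=[[-0.04, 0.09, 0], [-0.1, 0.24, 0], [-0.16, 0.39, 0], [-0.23, 0.55, 0], [-0.29, 0.7, 0], [-0.35, 0.85, 0], [-0.4, 0.97, 0], [-0.43, 1.04, 0]], hand=[0, 0, 0, 0, 0, 0, 0, 0])

```text
clock: 8.57
tcp_pos: [0.5943, -0.0464, -0.0008]
orientation: [-1.681, -2.513, -0.118]
contact_force: [1.4, -2.9, -0.5]
grip_width: 0.0002
gripper_force: 1.7
```

```bash
python3 -c "
from h import *
row('t7'); tips('s7')"
```

```text
tcp rail -0.0937 -0.0006 z -0.0008 Frail -3.2630194523636797 t 8.575
row front 0.0722 back -0.6948219205969596
tcp rail -0.0934 -0.0006 z -0.0008 F [ 1.3 -3.4 -0. ] w -0.0004 t 8.625
[(-0.09, -0.022, 0.199), (-0.083, -0.02, 0.163), (-0.081, -0.022, 0.054), (-0.087, -0.02, 0.051), (-0.086, -0.017, 0.052), (-0.086, -0.014, 0.052), (-0.096, -0.012, 0.046), (-0.095, -0.01, 0.047), (-0.089, -0.006, 0.057), (-0.09, -0.004, 0.056), (-0.089, -0.001, 0.057), (-0.09, 0.002, 0.056), (-0.089, 0.005, 0.057), (-0.094, 0.007, 0.053), (-0.094, 0.01, 0.048), (-0.093, 0.012, 0.046), (-0.068, 0.016, 0.06), (-0.072, 0.019, 0.052), (-0.064, 0.022, 0.053)]
```

The row is moving as one, with its front at about 0.072 and about 46 mm left. Pushing another 33 mm.

>>> servo_tool(turn=[[0, 0, 0], [0, 0, 0], [0, 0, 0], [0, 0, 0], [0, 0, 0], [0, 0, 0], [0, 0, 0], [0, 0, 0]], slide=[[-0.04, 0.09, 0], [-0.1, 0.24, 0], [-0.16, 0.39, 0], [-0.23, 0.55, 0], [-0.29, 0.7, 0], [-0.35, 0.85, 0], [-0.4, 0.97, 0], [-0.43, 1.03, 0]], hand=[0, 0, 0, 0, 0, 0, 0, 0])

```text
clock: 9.68
tcp_pos: [0.5814, -0.0154, -0.0008]
orientation: [-1.681, -2.513, -0.118]
contact_force: [1.6, -2.4, -0.1]
grip_width: 0.0002
gripper_force: 1.8
```

```bash
python3 -c "
from h import *
row('t8')
a=cv2.imread('pics/t8.png')[145:255,180:340]; cv2.imwrite('pics/t8c.png',cv2.resize(a,None,fx=5,fy=5,interpolation=cv2.INTER_CUBIC))"
```

```text
tcp rail -0.0602 -0.0006 z -0.0008 Frail -2.7785202947009715 t 9.675
row front 0.1058 back -0.6959820102458326
```

View pics/t8c.png

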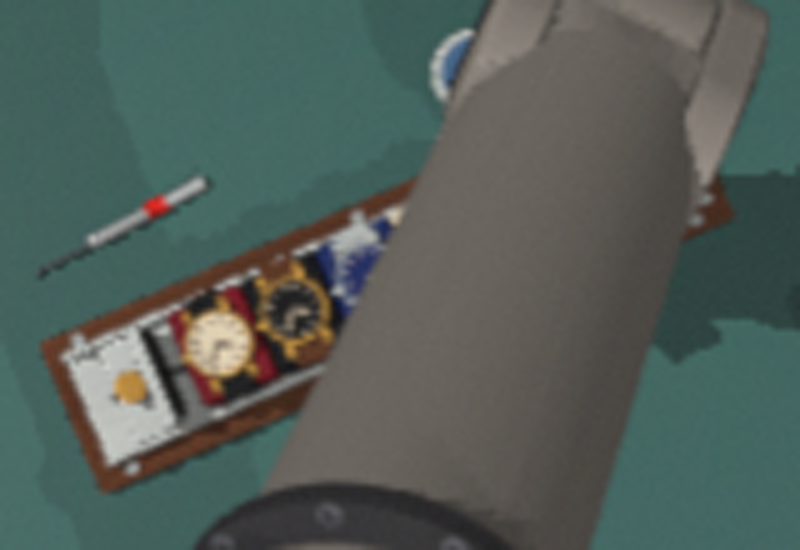

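The view shows the row closed up with about 12 mm left between the wine front edge (190,360) and the pad (165,375). Creeping now.

>>> servo_tool(turn=[[0, 0, 0], [0, 0, 0], [0, 0, 0], [0, 0, 0], [0, 0, 0], [0, 0, 0], [0, 0, 0], [0, 0, 0]], slide=[[-0.02, 0.04, 0], [-0.03, 0.08, 0], [-0.05, 0.12, 0], [-0.06, 0.15, 0], [-0.08, 0.19, 0], [-0.09, 0.22, 0], [-0.11, 0.25, 0], [-0.12, 0.28, 0]], hand=[0, 0, 0, 0, 0, 0, 0, 0])

```text
clock: 10.72
tcp_pos: [0.5778, -0.0073, -0.0008]
orientation: [-1.681, -2.513, -0.118]
contact_force: [1.0, -3.0, 0.5]
grip_width: -0.0002
gripper_force: 1.8
```

>>> servo_tool(turn=[[0, 0, 0], [0, 0, 0]], slide=[[-0.01, 0.03, 0], [-0.02, 0.05, 0]], hand=[0, 0])

```text
clock: 10.98
tcp_pos: [0.5772, -0.0058, -0.0008]
orientation: [-1.681, -2.513, -0.118]
contact_force: [1.5, -3.2, -0.1]
grip_width: -0.0001
gripper_force: 1.8
```

>>> servo_tool(turn=[[0, 0, 0], [0, 0, 0]], slide=[[-0.01, 0.02, 0], [-0.015, 0.035, 0]], hand=[0, 0])

```text
clock: 11.22
tcp_pos: [0.5769, -0.0051, -0.0008]
orientation: [-1.682, -2.513, -0.117]
contact_force: [1.6, -4.9, -0.3]
grip_width: -0.0
gripper_force: 2.5
```

```bash
python3 -c "
from h import *
row('t9')"
```

```text
tcp rail -0.0490 -0.0004 z -0.0008 Frail -5.153944544981854 t 11.225
row front 0.1116 back -0.6940353103053303
```

Force is rising to 5 N, so the row is meeting the rubber. One more small step to confirm.

>>> servo_tool(turn=[[0, 0, 0], [0, 0, 0], [0, 0, 0]], slide=[[-0.01, 0.02, 0], [-0.01, 0.02, 0], [-0.01, 0.02, 0]], hand=[0, 0, 0])

```text
clock: 11.65
tcp_pos: [0.5769, -0.0051, -0.0008]
orientation: [-1.683, -2.513, -0.117]
contact_force: [2.4, -5.5, -1.1]
grip_width: -0.0005
gripper_force: 3.0
```

>>> servo_tool(turn=[[0, 0, 0], [0, 0, 0], [0, 0, 0]], slide=[[-0.01, 0.02, 0], [-0.015, 0.035, 0], [-0.015, 0.035, 0]], hand=[0, 0, 0])

```text
clock: 12.02
tcp_pos: [0.5768, -0.0052, -0.0007]
orientation: [-1.684, -2.514, -0.116]
contact_force: [2.7, -8.1, -1.5]
grip_width: 0.0004
gripper_force: 4.0
```

The TCP has stalled and the force has climbed to 8.5 N, so the row is seated against the stop. Backing straight off along the rail, then up.

>>> servo_tool(turn=[[0, 0, 0], [0, 0, 0], [0, 0, 0], [0, 0, 0], [0, 0, 0], [0, 0, 0], [0, 0, 0], [0, 0, 0]], slide=[[0.04, -0.09, 0], [0.11, -0.28, 0], [0.23, -0.55, 0], [0.38, -0.92, 0], [0.57, -1.39, 0], [0.77, -1.85, 0], [0.96, -2.31, 0], [1.15, -2.77, 0]], hand=[0, 0, 0, 0, 0, 0, 0, 0])

```text
clock: 13.02
tcp_pos: [0.6109, -0.0875, -0.0008]
orientation: [-1.682, -2.513, -0.118]
contact_force: [0.3, 0.6, -0.5]
grip_width: 0.0
gripper_force: 0.0
```

>>> servo_tool(turn=[[0, 0, 0], [0, 0, 0], [0, 0, 0], [0, 0, 0], [0, 0, 0], [0, 0, 0], [0, 0, 0], [0, 0, 0]], slide=[[0.2, -0.5, 0.5], [0.3, -0.7, 1.5], [0.3, -0.7, 3], [0.3, -0.7, 4.5], [0.3, -1.7, 6], [0.3, -3.2, 6.5], [0.3, -4.5, 6.5], [0.3, -4.5, 6.5]], hand=[0, 0, 0, 0, 0, 0, 0, 0])

```text
clock: 14.02
tcp_pos: [0.6183, -0.2266, 0.1947]
orientation: [-1.69, -2.509, -0.115]
contact_force: [0.6, -0.2, -0.4]
grip_width: 0.0001
gripper_force: 0.0
```

```bash
python3 -c "
from h import *
row('t10'); print(r.get_obs()['contact_force'])
a=cv2.imread('pics/t10.png')[145:255,180:340]; cv2.imwrite('pics/t10c.png',cv2.resize(a,None,fx=5,fy=5,interpolation=cv2.INTER_CUBIC))"
```

```text
tcp rail -0.2694 0.0461 z 0.1947 Frail -0.360644718274951 t 14.025
row front 0.1118 back -0.6955777681341454
[-0.69271192  0.81531086 -0.46436894]
```

View pics/t10c.png

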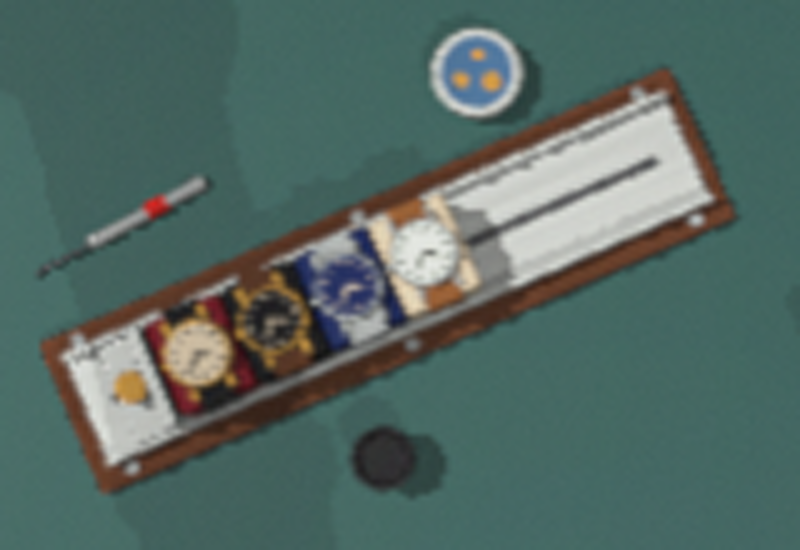

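The final view shows wine's front edge on the pad at (160,370), black (270,318), navy (348,287) and ivory (425,250) closed up behind it, and the tin, loupe and screwdriver where they were. Handing in.

```bash
python3 -c "
from bench import r
print(r.hand_in())"
```

```text
the job is handed in; nothing more can be done
None
```

I pushed the four blocks along the rail as one closed row until the wine block rested on the rubber stop (8.5 N highest measured push), then backed the hand clear and handed the job in; no verdict was returned.

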